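# Slide the bottle tray over the gap onto the shaker

### The arm

A 6-joint arm with a two-finger parallel gripper is mounted at the origin on the work surface. World frame = base frame: x ahead of the robot, y to its left, z up, the work surface at z = 0. Lengths are in m, angles in rad, forces in N, time in s.
With the tool pointing down it reaches from about 0.25 to 0.775 m from the base axis. Payload 4 kg.
Tool frame: the origin (TCP) lies at the centre of the arm's flange, where the gripper is bolted on; the fingertips stand 199 mm ahead of it and the grasp point (between the pads) lies 180 mm ahead of it; z points along the fingers, y is the line along which they close (so a half turn about z gives the same grasp; the last joint's range is limited). The gripper opens to 94 mm and grips with 3 to 60 N. Pads are 16 mm wide; open, the fingers measure 119 mm over their backs; the gripper's body (75 mm by 177 mm) begins 78 mm behind the grasp point.
Start: joints at [1.012, 0.087, 1.371, -0, 1.684, -0.103], TCP at [0.242, 0.494, 0.405] pointing down, gripper open.
Joint ranges: [-3.1, 3.1], [-0.76, 2.03], [0.27, 2.55], [-1.08, 4.22], [0.17, 2.65], [-2.57, 2.57]. Speed limits (rad/s): [2.79, 2.79, 3.14, 3.14, 3.14, 3.14].

### API

Orientations are given as [roll, pitch, yaw] about the fixed x, y, z axes, in that order (R = Rz(yaw) Ry(pitch) Rx(roll)).
In Python, from bench import robot, eyes, models gives the robot as it stands.
- The arm moves only by the tool step_arm, never from a script. Its argument "commands" is a list that holds one entry, the list of rows, each a list of 7 numbers: the shift along the tool's x, y, z in mm, then the turn, a rotation vector about the tool's x, y, z in rad, then the finger opening in mm, from 0 to 94. In form: [[[tx, ty, tz, wx, wy, wz, gripper], ...]]. A call has 1 to 20 rows; each row shifts and turns the commanded pose from where the row before left it, along the tool's axes as they then stand; what a row does not reach is not made up. A row lasts 1/8 s, in which the tool goes at most 62.5 mm and 10.7 degrees, less where a joint would pass 70% of its speed; a pose out of reach is approached as far as the arm can. A call is refused whole if a number of a shift passes 62.5 or a number of a turn 0.188, either way. A call with a gripper value outside its range is refused whole. The fingers move at their own pace and stop on an object; the grip force is fixed at half the most. Time passes only in rows, so rows that do not move let the fingers close. It gives the time, the measured TCP pose, the force, the opening and the grip force at its end, in the units of the state.
- robot.get_obs(): the state, without advancing time (a new reading comes with each control period).
- eyes.snapshot(name): name is "scene" or "top" or "wrist"; returns a dict with "color" (420x560x3 uint8, red, green, blue), "camera_matrix" (3x3 intrinsics, pixels), "D" ([k1, k2, p1, p2, k3] as OpenCV has them; the pictures are not rectified), "eye" and "rotation" of the camera in the world; the wrist camera has in their place "tool_from_camera" (4x4, takes a point from camera to tool coordinates, whose origin is the TCP and whose axes are the flange's). Camera axes: x right, y up, looking along -z (the intrinsics and any distortion apply to the point x, -y, -z); pixel columns grow to the right and rows downward; lengths in m; the calibration is good to about 2 mm. A picture is of the moment at which its call begins: read the wrist's pose just before it. There is no depth.
- robot.close_job(): hands the job in; it is judged then, once.
Trained networks look in a picture, given as the dict that the camera call returned (one of the last four; its "shot" number tells which), for a name from the list of things; names that differ only in an ending like _2 or _b are one class to them, and where a whole thing is asked for, a point or a joint stands for the part that bears it (a point fixed in the world has none). Each returns a list of dicts, best first, with "confidence" (0 to 1); they miss things now and then, are a little off and sometimes report something else, mostly with a low value. They report only what shows in the picture. A call takes as long as a camera call.
- models.masks_of(picture, query): "mask" (420x560 bool, what is visible of it) and "xy" ([column, row] in pixels, amid what is visible of it).
- models.tip_of(picture, query): "xy" ([column, row] in pixels: a listed point, or the origin of a listed thing).
The state is a dict: "time": time; "joint_positions": joint angles; "qvel": joint speeds; "joint_torque": joint torques, N m; "tool_pos": TCP position; "ee_rot": TCP orientation; "wrist_force": force on the tool from outside, world axes, zero at the start; "wrist_torque": the same for the moment, N m; "width": finger opening in m; "finger_force": force on a finger pad.
Only numpy, scipy, OpenCV 4.12 (cv2) and the standard library are available. Lean on these libraries where they do the work, as an engineer would, in place of code of your own. Each camera call takes 0.05 s, during which the arm holds its last target. There are 200 camera calls.

### The job

Slide the blue tray with its two amber bottles off the steel loading stand, across the open gap and onto the shaker's metal platform between its blue guide rails, holding it level so that its heavy nose never sags into the gap. Push it home against the stop gently, by feel, until the red buffer is pressed in more than half way without ramming it, then let go and back away. Slide the tray rather than carrying it, go slowly, keep the bottles standing, and do not disturb the glassware or touch the stop yourself.

Things in the scene. Friction and masses are not known exactly. Their poses are not given: they have to be found in the camera images.
- tray: Blue tray 260 long (x) x 132 wide (y) mm, origin at the centre of its underside, +x to its nose, which leads over the gap. Floor top 14 mm, wall tops 30 mm and rear wall 18 mm above the underside. 0.75 to 0.95 kg with its bottles; the loaded balance point is about 70 mm ahead of the origin, so it tips over the stand's edge unless its rear is held down.
- tray_tab (a point): Grip point on the white upright tab at the tray's rear: tab 10 mm thick (tray x), 60 mm wide (y), top 58 mm above the tray's underside. The point is on the tab's mid plane at tray x = -125, y = 0, 38 mm above the underside. Free floor for 180 mm ahead of it, nothing behind it. Pinch it from above, jaws closing along tray x; it serves to push, turn and hold the tray level.
- tray_nose (a point): Middle of the tray's front end, tray x = 130, y = 0, 5 mm above the underside. The tray slides on two round runners (y = +-45) that curve up by about 5 mm over the last 40 mm before the nose.
- bottle_a: Amber bottle, 52 mm diameter, 100 mm tall, standing loose in the tray's front left pocket (tray x = 96, y = 32); origin at the centre of its underside.
- bottle_b: The same in the front right pocket (tray x = 96, y = -32).
- stand: Steel loading stand, deck 300 (x) x 200 (y) mm, flat top 100 mm above its origin, which is on the bench below its centre. +x points across the gap to the shaker.
- platform: Shaker; metal platform 360 (x) x 220 (y) mm, top 100 mm above the origin below its centre, level with the stand's top or up to 2 mm lower. +x: the way the tray goes on. Open gap from the stand's edge (stand x = 150) to its edge (x = -180): 110 to 130 mm. Two blue guide rails along x, 12 mm tall, leave a channel 144 mm wide centred on y = 0, flared at the mouth.
- stop_unit: End stop on the platform with all it carries; origin on the deck at platform x = 100, y = 0. A black bar across the channel is clamped on two rods; its face stands 30 to 70 mm beyond this origin along x, a setting that varies, is not measured and must be felt. A push does not shift it. The red buffer sticks 8 mm out of the face at y = 0, 18 mm above the deck; the tray's front wall meets it.
- buffer (a joint): How far the red buffer is pressed in, m: 0 = out, 0.008 = flush with the bar and hard. It yields at about 6 N, takes about 1 N more per mm (14 N when flush) and stays where it was pushed. Sliding the tray itself takes 3 to 7 N; felt at the tab, the force rises by some 8 N at half way and 11 N when flush. More than 25 N on it is ramming.
- flask: Amber conical flask with cork, 72 mm base, 120 mm tall, on the bench beside the gap; origin at the centre of its base. Leave alone.
- beaker: Glass beaker, 68 mm diameter, 85 mm tall, on the bench beside the stand. Leave alone.
- wash_bottle: White bottle with yellow cap, 60 mm diameter, 140 mm tall, on the bench beside the shaker, far from the robot. Leave alone.

How it is judged:
On the way, in this order (a step that is already met when the one before it is completed fails the run):
1. the tray bridges the gap level, its nose over the platform (x of tray_nose in the frame of platform between -0.165 and 0.05 m and angle between tray's own z axis and vertical below 0.06 rad), for 0.1 s.
2. the tray has pressed the red buffer more than half way in (value of joint buffer above 0.004 m and contact force between tray and stop_unit above 2 N), for 0.1 s.
At the end, for the whole second after the job is handed in: The tray lies flat on the platform (within 4 mm of deck height, 0.03 rad), between the rails (9 mm of centre, 0.08 rad), its nose at the stop with the red buffer more than 4 mm in, at rest; both bottles stand in their pockets (0.2 rad) (value of joint buffer above 0.004 m and x of tray_nose in the frame of platform between 0.122 and 0.176 m and y of tray in the frame of platform between -0.009 and 0.009 m and z of tray in the frame of platform between 0.096 and 0.104 m and angle between the x axis of tray and the x axis of platform, either way round below 0.08 rad and angle between tray's own z axis and vertical below 0.03 rad and linear speed of tray below 0.01 m/s and angle between each of bottle_a, bottle_b's own z axis and vertical below 0.2 rad and horizontal distance between each of bottle_a, bottle_b and tray below 0.115 m and z of bottle_a in the frame of tray between 0.01 and 0.02 m and z of bottle_b in the frame of tray between 0.01 and 0.02 m); the robot touches nothing.
It fails at once if the tray tilts by more than 0.07 rad (sags into the gap) (angle between tray's own z axis and vertical above 0.07 rad).
It fails at once if the tray is carried (more than 15 mm above the stand's deck) or goes faster than 0.35 m/s (z of tray in the frame of stand above 0.115 m or linear speed of tray above 0.35 m/s).
It fails at once if the tray rams the stop with more than 25 N (contact force between tray and stop_unit above 25 N).
It fails at once if the robot itself touches the stop (contact force between any of the fingers, the arm and stop_unit above 0.5 N).
It fails at once if a bottle tips by more than 0.3 rad, or flask, beaker or wash bottle is moved by more than 20 mm (angle between any of bottle_a, bottle_b's own z axis and vertical above 0.3 rad or distance of any of flask, beaker, wash_bottle from where it was at the start of the episode above 0.02 m).
It also fails if it takes over 72 s, if anything falls off the work surface, if the arm or the gripper's body presses on something with over 40 N, if the wrist force passes 120 N, or if a joint passes its speed limit or range.

## Working session

There is one attempt and no reset: what is moved stays moved. The work goes in short steps, Python scripts to look and compute and a tool call to move; the robot and the scene stay as the last step left them, time stands still between calls to the robot, and variables do not carry over. Pictures are saved under pics/ and viewed, at most 10 in all, crops included, and the job is handed in when it is done.

Besides the shell and the picture viewer there is one more tool, called in YAML: its name, and indented under it one key for each argument. step_arm: Moves the arm, as the interface text tells. Its arguments: {"type":"object","properties":{"commands":{"type":"array"}},"required":["commands"]}

```bash
mkdir -p pics
cat > h.py <<'E'
import numpy as np,cv2
from scipy.spatial.transform import Rotation as R
from bench import robot,eyes,models
def snap(n):
    o=robot.get_obs(); s=eyes.snapshot(n)
    if n=="wrist":
        T=np.eye(4);T[:3,:3]=R.from_euler('xyz',o["ee_rot"]).as_matrix();T[:3,3]=o["tool_pos"]
        C=T@np.array(s["tool_from_camera"]); s["E"]=C[:3,3];s["Rm"]=C[:3,:3]
    else: s["E"]=np.array(s["eye"]);s["Rm"]=np.array(s["rotation"])
    return s
def ray(s,xy):
    p=cv2.undistortPoints(np.array([[xy]],float),np.array(s["camera_matrix"]),np.array(s["D"]))[0,0]
    return s["Rm"]@np.array([p[0],-p[1],-1])
def onz(s,xy,z):
    d=ray(s,xy);return s["E"]+d*(z-s["E"][2])/d[2]
def proj(s,P):
    c=(np.atleast_2d(P)-s["E"])@s["Rm"];c=c*[1,-1,-1]
    return cv2.projectPoints(c,np.zeros(3),np.zeros(3),np.array(s["camera_matrix"]),np.array(s["D"]))[0][:,0]
def save(s,f): cv2.imwrite("pics/"+f,s["color"][:,:,::-1])
E
python3 - <<'E'
from h import *
np.set_printoptions(precision=4,suppress=True)
print(robot.get_obs())
Z=dict(tray=.1,tray_tab=.138,tray_nose=.105,bottle_a=.114,stand=0,platform=0,stop_unit=.1,flask=0,beaker=0,wash_bottle=0)
ims=[]
for n in("scene","top"):
    s=snap(n);ims.append(s["color"]);print(n,s["E"])
    save(s,n+"0.png")
    for q,z in Z.items():
        for r in models.tip_of(s,q)[:3]:print(q,round(r["confidence"],2),np.round(r["xy"],1),onz(s,r["xy"],z)[:2])
E
```

```text
{'time': 0.0, 'joint_positions': array([ 1.0118,  0.088 ,  1.3722, -0.    ,  1.6836, -0.1031]), 'qvel': array([ 0.0018, -0.0003,  0.0022,  0.0007,  0.0003,  0.0007]), 'joint_torque': array([  0.0006, -34.019 , -30.2426,   0.0719,   0.0331,  -0.0002]), 'tool_pos': array([0.2421, 0.4937, 0.4035]), 'ee_rot': array([-3.1394, -0.0002,  2.6857]), 'wrist_force': array([ 0.0957,  1.1299, -0.2698]), 'wrist_torque': array([-0.0142,  0.0239, -0.0158]), 'finger_force': 0.0, 'width': 0.09386710219146056}
scene [1.227  0.0127 0.6924]Traceback (most recent call last):
  File "<stdin>", line 10, in <module>
  File "h.py", line 15, in onz
    d=ray(s,xy);return s["E"]+d*(z-s["E"][2])/d[2]
                                              ~^^^
IndexError: invalid index to scalar variable.
```

View pics/scene0.png

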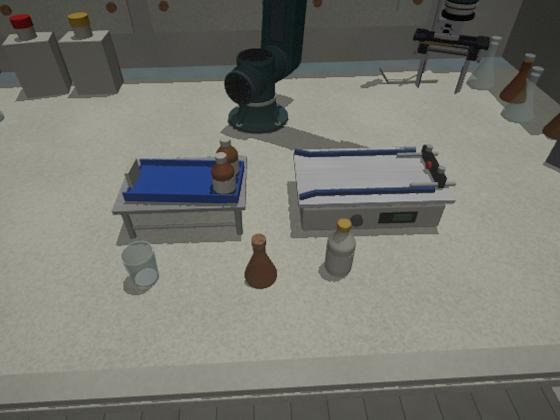

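The scene view looks back toward the robot. The tray is on the stand at left (130–245, 160–205) and the shaker is at right (295–450). The flask, wash bottle and beaker are in front, on the side away from the robot. Next I'll check the format of "rotation".

Run:
```python
from h import *
np.set_printoptions(precision=4,suppress=True)
s=eyes.snapshot("scene");r=np.array(s["rotation"]);print(r.shape,r)
```

```text
(3,) [0.8261 0.0103 1.5171]
```

```bash
sed -i "s/s\[\"Rm\"\]=np.array(s\[\"rotation\"\])/s[\"Rm\"]=R.from_euler('xyz',s['rotation']).as_matrix()/" h.py
python3 - <<'E'
from h import *
np.set_printoptions(precision=4,suppress=True)
Z=dict(tray=.1,tray_tab=.138,tray_nose=.105,bottle_a=.114,stand=0,platform=0,stop_unit=.1,flask=0,beaker=0,wash_bottle=0)
for n in("scene","top"):
    s=snap(n);print(n,s["E"])
    save(s,n+"0.png")
    for q,z in Z.items():
        for r in models.tip_of(s,q)[:2]:print(q,round(r["confidence"],2),np.round(r["xy"],1),onz(s,r["xy"],z)[:2])
E
```

```text
scene [1.227  0.0127 0.6924]
tray 0.61 [189.7 184.5] [ 0.4846 -0.1663]
tray_tab 0.89 [131.1 172.7] [ 0.4788 -0.2975]
tray_nose 0.88 [242.8 184.7] [ 0.5001 -0.0379]
bottle_a 0.8 [224. 191.] [ 0.5314 -0.0802]
bottle_a 0.55 [229.5 173. ] [ 0.4639 -0.07  ]
stand 0.66 [190.9 209.7] [ 0.465  -0.1816]
stop_unit 0.84 [406.6 172.1] [0.4713 0.3674]
flask 0.88 [261.4 275.8] [ 0.6921 -0.002 ]
beaker 0.62 [147.  277.4] [ 0.6809 -0.2544]
wash_bottle 0.86 [336.6 270.5] [0.6877 0.166 ]
top [0.475  0.0449 1.281 ]
tray 0.88 [354.1 259.7] [ 0.4938 -0.173 ]
tray_tab 0.96 [410.2 265.1] [ 0.4827 -0.2996]
tray_nose 0.96 [299.5 255.2] [ 0.502  -0.0403]
bottle_a 0.8 [319.5 242.6] [ 0.5327 -0.087 ]
bottle_a 0.69 [315.5 273.2] [ 0.46   -0.0784]
platform 0.62 [175.7 272. ] [0.4537 0.2726]
flask 0.73 [286. 187.] [ 0.6833 -0.0094]
beaker 0.86 [379.3 191.5] [ 0.6776 -0.2585]
wash_bottle 0.84 [220.5 189. ] [0.6738 0.1631]
```

View pics/top0.png

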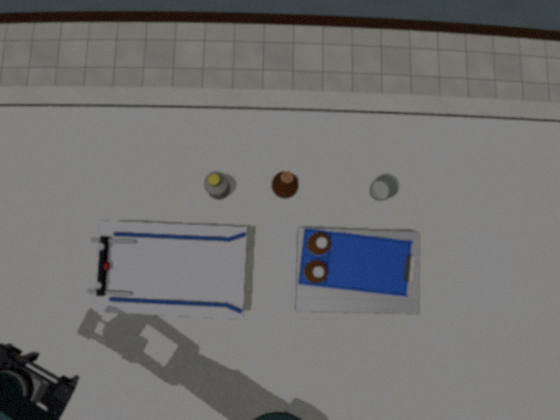

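The top view has +y to the left. The rails run from (115,235) to (228,239) and from (110,299) to (225,304). The tray is turned a few degrees and offset toward the far side. Next I'll fit lines to the rails, deck edges and tray.

Run:
```python
from h import *
np.set_printoptions(precision=4,suppress=True)
s=snap("top");c=s["color"].astype(int)
blue=(c[:,:,2]-c[:,:,0]>35)
def fit(m,lo,hi,z):
    u=[];cs=[]
    for col in range(lo,hi):
        r=np.where(m[:,col])[0]
        if len(r)>0:u.append(onz(s,(col,r.mean()),z)[:2])
    u=np.array(u);k=np.polyfit(u[:,1],u[:,0],1)
    print("n",len(u),"x=%.4f+%.4f*(y-.25)"%(np.polyval(k,.25),k[0]),"rms",np.std(u[:,0]-np.polyval(k,u[:,1])),"y",u[:,1].min(),u[:,1].max());return k
up=blue.copy();up[:225]=0;up[260:]=0
lo=blue.copy();lo[:280]=0;lo[315:]=0
a=fit(up,120,222,.112);b=fit(lo,118,218,.112)
# tray blue region rect
t=blue.copy();t[:,:290]=0
ys,xs=np.where(t);print("tray px",cv2.minAreaRect(np.c_[xs,ys].astype(np.float32)))
for p in cv2.boxPoints(cv2.minAreaRect(np.c_[xs,ys].astype(np.float32))):print(p,onz(s,p,.13)[:2])
# deck edges
g=c.sum(2)
for row in(240,250,262,275,290,305):
    r=g[row].astype(int);d=np.abs(np.gradient(cv2.GaussianBlur(r.astype(np.float32)[None],(5,1),0)[0]))
    pk=[(k,int(d[k])) for k in range(90,430) if d[k]>8 and d[k]==d[max(0,k-3):k+4].max()]
    print(row,pk)
for m in models.masks_of(s,"platform")[:1]+models.masks_of(s,"stand")[:1]:
    ys,xs=np.where(m["mask"]);q=cv2.minAreaRect(np.c_[xs,ys].astype(np.float32));print(m["confidence"],[(p,onz(s,p,.1)[:2]) for p in cv2.boxPoints(q)])
i=cv2.resize(s["color"][210:325,80:440],None,fx=2.2,fy=2.2,interpolation=cv2.INTER_CUBIC);cv2.imwrite("pics/c1.png",i[:,:,::-1])
```

```text
n 102 x=0.5399+0.0214*(y-.25) rms 0.00045219213272056465 y 0.14775414297070827 0.39040327245069284
n 100 x=0.3846+0.0224*(y-.25) rms 0.0005642911821838089 y 0.15259177590337475 0.3880691831663504
tray px ((355.18853759765625, 262.26263427734375), (108.93844604492188, 56.31596755981445), 6.842772960662842)
[297.7524 283.7303] [ 0.435  -0.0355]
[304.4622 227.8155] [ 0.566  -0.0492]
[412.6247 240.795 ] [ 0.5405 -0.3082]
[405.9149 296.7098] [ 0.4083 -0.2917]
240 [(91, 18), (100, 65), (108, 74), (137, 25), (205, 8), (218, 8), (232, 28), (246, 35), (254, 35), (296, 12), (302, 45), (308, 20), (316, 68), (326, 63), (399, 10), (411, 19), (420, 14)]
250 [(99, 49), (108, 74), (245, 37), (253, 34), (296, 13), (301, 43), (311, 17), (330, 17), (410, 37), (420, 13)]
262 [(98, 77), (108, 42), (245, 34), (253, 31), (295, 12), (300, 40), (309, 18), (328, 16), (410, 62), (420, 14)]
275 [(98, 76), (106, 70), (244, 32), (252, 34), (299, 36), (305, 24), (314, 55), (323, 60), (409, 61), (420, 13)]
290 [(96, 52), (104, 56), (125, 12), (132, 10), (243, 35), (252, 33), (294, 13), (354, 10), (359, 8), (406, 38), (420, 14)]
305 [(107, 13), (112, 9), (183, 12), (189, 8), (233, 35), (242, 34), (251, 28), (293, 13), (297, 13), (420, 14)]
0.91 [(array([ 88.9617, 312.3238], dtype=float32), array([0.3531, 0.4612])), (array([ 93.3232, 218.5499], dtype=float32), array([0.5789, 0.462 ])), (array([247.014 , 225.6984], dtype=float32), array([0.5704, 0.0871])), (array([242.6525, 319.4722], dtype=float32), array([0.3468, 0.0918]))]
0.6 [(array([294.4127, 310.7942], dtype=float32), array([ 0.3696, -0.0308])), (array([297.0214, 227.3132], dtype=float32), array([ 0.5692, -0.0336])), (array([420.4946, 231.1717], dtype=float32), array([ 0.5662, -0.3373])), (array([417.8859, 314.6527], dtype=float32), array([ 0.3636, -0.3302]))]
```

View pics/c1.png

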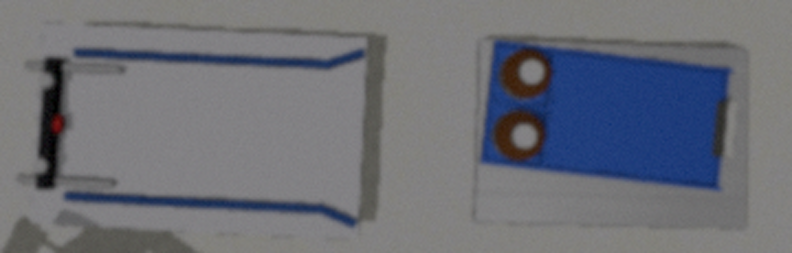

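step_arm:
  commands:
    - [[0,0,-20,0,0,-0.1223,94],[0,0,-20,0,0,-0.1223,94],[0,0,-20,0,0,-0.1223,94],[-10,-24,0,0,0,0,94],[-18,-45,0,0,0,0,94],[-20,-50,0,0,0,0,94],[-20,-50,0,0,0,0,94],[-20,-50,0,0,0,0,94],[-20,-50,0,0,0,0,94],[-20,-50,0,0,0,0,94],[-20,-50,0,0,0,0,94],[-20,-50,0,0,0,0,94],[-20,-50,0,0,0,0,94],[-20,-50,0,0,0,0,94],[-20,-50,0,0,0,0,94],[-20,-50,0,0,0,0,94],[-20,-50,0,0,0,0,94],[-20,-50,0,0,0,0,94],[-20,-50,10,0,0,0,94],[-11,-26,10,0,0,0,94]]

```text
time: 3.9
tool_pos: [0.4895, -0.329, 0.4436]
ee_rot: [3.141, -0.001, 3.051]
wrist_force: [-0.3, -0.4, -0.2]
width: 0.0936
finger_force: 0.0
```

Run:
```python
from h import *
np.set_printoptions(precision=4,suppress=True)
o=robot.get_obs();print(o["tool_pos"],o["ee_rot"],o["wrist_force"])
for n in("wrist","top"):
  s=snap(n);save(s,n+"1.png");print(n,s["E"])
  for q,z in dict(tray_tab=.138,tray_nose=.105,tray=.1,stand=0).items():
    for r in models.tip_of(s,q)[:1]:print(q,round(r["confidence"],2),np.round(r["xy"],1),onz(s,r["xy"],z)[:2])
```

```text
[ 0.4895 -0.329   0.4436] [ 3.1414 -0.0006  3.0506] [-0.3098 -0.3938 -0.2065]
wrist [ 0.4179 -0.322   0.4241]
tray_tab 0.77 [305.7 194.1] [ 0.4731 -0.2983]
tray_nose 0.71 [528.2 190.6] [ 0.4977 -0.044 ]
tray 0.84 [415.4 189.2] [ 0.4859 -0.1719]
top [0.475  0.0449 1.281 ]
tray_tab 0.31 [220.7 189.2] [0.6519 0.1499]
tray_nose 0.67 [300.2 256.2] [ 0.4997 -0.0421]
tray 0.63 [354.2 260.5] [ 0.4919 -0.1732]
```

View pics/wrist1.png

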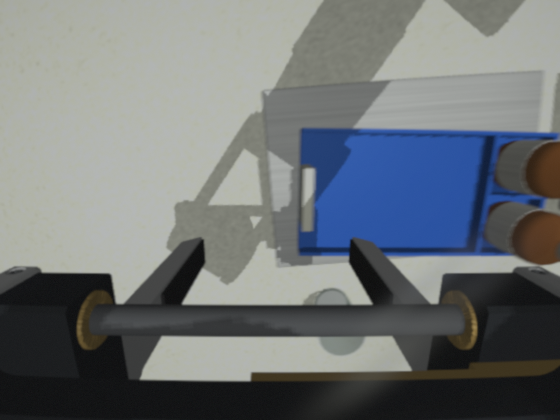

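The wrist view shows the tab upright at (302–315, 167–232). The tray is nearly aligned with the gripper. Next I'll measure its yaw and the tab's position.

Run:
```python
from h import *
np.set_printoptions(precision=4,suppress=True)
s=snap("wrist");c=s["color"].astype(int)
blue=(c[:,:,2]-c[:,:,0]>35)
# far(top in image) outer edge and near edge
P=[];Q=[]
for col in range(325,480,3):
    r=np.where(blue[100:290,col])[0]+100
    P.append(onz(s,(col,r.min()),.13)[:2]);Q.append(onz(s,(col,r.max()),.13)[:2])
for A in(P,Q):
    A=np.array(A);k=np.polyfit(A[:,1],A[:,0],1);print("yaw",90-np.degrees(np.arctan(k[0])),"x at y=-.3",np.polyval(k,-.3),"rms",np.std(A[:,0]-np.polyval(k,A[:,1])))
w=(c.min(2)>120);w[:, :298]=0;w[:,320:]=0;w[:160]=0;w[240:]=0
ys,xs=np.where(w);b=cv2.minAreaRect(np.c_[xs,ys].astype(np.float32));print(b)
print([onz(s,p,.158)[:2] for p in cv2.boxPoints(b)],onz(s,b[0],.158)[:2])
# rows in blue left edge (rear wall top .118)
for row in(145,240):
    r=np.where(blue[row,250:420])[0]+250;print(row,r.min(),onz(s,(r.min(),row),.118)[:2])
i=cv2.resize(s["color"][110:280,250:400],None,fx=4,fy=3.5,interpolation=cv2.INTER_CUBIC);cv2.imwrite("pics/c2.png",i[:,:,::-1])
```

```text
yaw 84.603502474055 x at y=-.3 0.40875985978687734 rms 0.00025751039298922175
yaw 81.40012555577333 x at y=-.3 0.5317110604533323 rms 0.0058208321065454085
((306.3410339355469, 188.4736328125), (10.311755180358887, 43.20545196533203), 2.2906100749969482)
[array([ 0.4843, -0.3025]), array([ 0.4443, -0.2982]), array([ 0.4455, -0.2889]), array([ 0.4855, -0.2929])] [ 0.4646 -0.2956]
145 299 [ 0.4261 -0.2968]
240 297 [ 0.5282 -0.306 ]
```

View pics/c2.png

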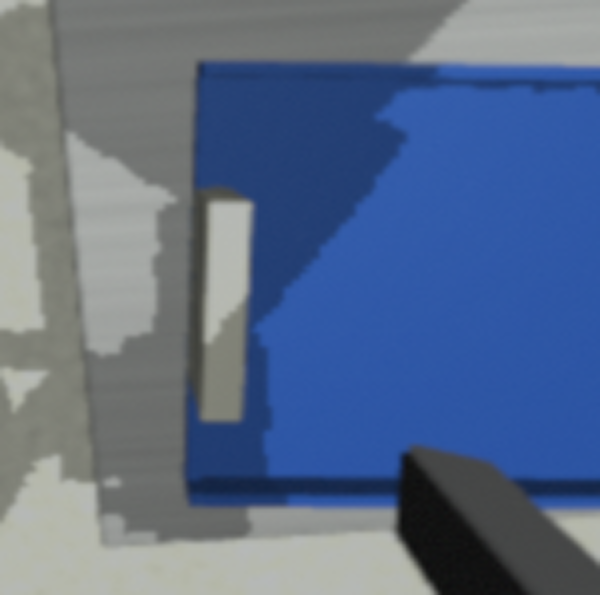

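The crop shows the tab's top face at full-image columns 301–312 and rows 167–231.

Run:
```python
from h import *
s=snap("wrist");o=robot.get_obs()
for p in((306.8,198.9),(307.5,167.1),(305.5,230.6)):print(onz(s,p,.158)[:2])
t=onz(s,(306.8,198.9),.158)[:2]
d=t-o["tool_pos"][:2];M=R.from_euler('xyz',o["ee_rot"]).as_matrix()
print("local mm",(M.T@np.r_[d,0])*1000,o["tool_pos"],o["ee_rot"],o["time"])
```

```text
[ 0.4742724  -0.29589943]
[ 0.44504933 -0.29341553]
[ 0.50492993 -0.29905626]
local mm [17.46939897 28.2702862  -0.03171461] [ 0.48918716 -0.32559691  0.44535571] [-3.14104877e+00  9.35279610e-04  3.05350949e+00] 4.5
```

step_arm:
  commands:
    - [[9,14,0,0,0,0,94],[8,14,0,0,0,0,94],[0,0,20,0,0,0,94],[0,0,25,0,0,0,94],[0,0,25,0,0,0,94],[0,0,20,0,0,0,94],[0,0,10,0,0,0,94],[0,0,0,0,0,0,94],[0,0,0,0,0,0,94]]

```text
time: 5.62
tool_pos: [0.4749, -0.2969, 0.3459]
ee_rot: [-3.141, 0.002, 3.053]
wrist_force: [0.2, -0.6, 0.3]
width: 0.094
finger_force: 0.0
```

Run:
```python
from h import *
s=snap("wrist");save(s,"w2.png");o=robot.get_obs();print(o["tool_pos"],o["ee_rot"],o["wrist_force"])
s=snap("wrist");print(models.tip_of(s,"tray_tab")[:1])
o=robot.get_obs();print(o["tool_pos"],o["ee_rot"],o["wrist_force"])
g=lambda p:(R.from_euler('xyz',o["ee_rot"]).as_matrix()@p)+o["tool_pos"]
for y in(-.047,0,.047):print(proj(s,g([0,y,.16])))
```

```text
[ 0.47496088 -0.29695059  0.34603274] [-3.14040091e+00  2.03948620e-03  3.05272606e+00] [0.5881349  0.35604184 0.54073184]
[{'xy': [274.9, 244.0], 'confidence': 0.78}]
[ 0.47497144 -0.29701902  0.34578462] [-3.14061026e+00  1.72061355e-03  3.05267799e+00] [0.58588133 0.39773428 0.46607618]
[[186.48143325 279.97745038]]
[[275.82017659 280.29855492]]
[[365.21811476 280.13209983]]
```

View pics/w2.png

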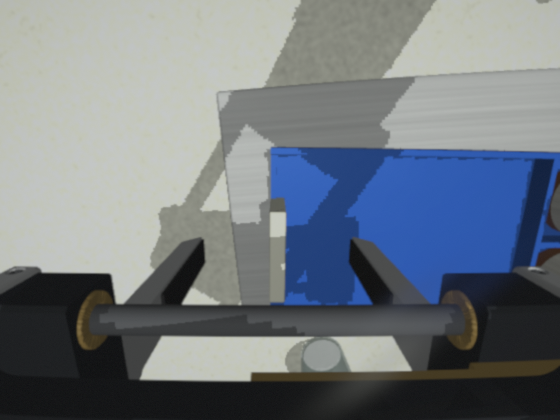

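The tab sits between the jaws at columns 270–286, rows 210–302, close to the grasp centre line at column 276. Next I'll lower 25 mm and close.

step_arm:
  commands:
    - [[0,0,10,0,0,0,94],[0,0,10,0,0,0,94],[0,0,5,0,0,0,94],[0,0,0,0,0,0,94],[0,0,0,0,0,0,60],[0,0,0,0,0,0,30],[0,0,0,0,0,0,18],[0,0,0,0,0,0,10],[0,0,0,0,0,0,4],[0,0,0,0,0,0,2],[0,0,0,0,0,0,2],[0,0,0,0,0,0,2]]

```text
time: 7.28
tool_pos: [0.4748, -0.2969, 0.3196]
ee_rot: [3.142, 0.0, 3.053]
wrist_force: [-1.0, 0.9, 0.1]
width: 0.0172
finger_force: 0.0
```

Run:
```python
from h import *
s=snap("wrist");o=robot.get_obs();print(o["tool_pos"],o["ee_rot"],o["wrist_force"],o["wrist_torque"],o["width"],o["finger_force"])
```

```text
[ 0.47481949 -0.29691451  0.31964965] [3.14151839e+00 5.98045140e-05 3.05271047e+00] [-0.19653193 -0.73205658  0.29757991] [ 0.04577291  0.0022558  -0.0008135 ] 0.013430056291696399 0.0
```

Still closing, so I'll give it more time.

step_arm:
  commands:
    - [[0,0,0,0,0,0,2],[0,0,0,0,0,0,2],[0,0,0,0,0,0,2],[0,0,0,0,0,0,2]]

```text
time: 7.82
tool_pos: [0.4748, -0.2969, 0.3196]
ee_rot: [3.141, 0.0, 3.053]
wrist_force: [-0.0, 0.1, -0.6]
width: 0.01
finger_force: 30.0
```

step_arm:
  commands:
    - [[0.5,2,0,0,0,-0.001,2],[1.4,5,0,0,0,-0.0035,2],[1.4,5,0,0,0,-0.0035,2],[1.4,5,0,0,0,-0.0035,2],[1.4,5,0,0,0,-0.0035,2],[1.4,5,0,0,0,-0.0035,2],[1.4,5,0,0,0,-0.0035,2],[1.4,5,0,0,0,-0.0035,2],[1.4,5,0,0,0,-0.0035,2],[1.4,5,0,0,0,-0.0035,2]]

```text
time: 9.07
tool_pos: [0.4652, -0.2487, 0.3197]
ee_rot: [3.142, 0.0, 3.085]
wrist_force: [1.6, -4.9, 0.6]
width: 0.0096
finger_force: 30.0
```

```bash
cat > chk.py <<'E'
from h import *
np.set_printoptions(precision=4,suppress=True)
o=robot.get_obs();print(o["time"],o["tool_pos"],o["ee_rot"],o["wrist_force"],o["wrist_torque"],o["width"],o["finger_force"])
xc=.46225+.0219*(o["tool_pos"][1]-.25);print("tab off centreline mm",1000*(o["tool_pos"][0]-xc),"tool yaw deg",np.degrees(o["ee_rot"][2])-90)
s=snap("top")
for q,z in dict(tray_nose=.105,tray=.1,bottle_a=.114).items():
    for r in models.tip_of(s,q)[:2]:
        p=onz(s,r["xy"],z);print(q,round(r["confidence"],2),np.round(r["xy"],1),p[:2],"off",1000*(p[0]-.46225-.0219*(p[1]-.25)))
s2=snap("wrist");c=s2["color"].astype(int);b=(c[:,:,2]-c[:,:,0]>35)
P=[]
for col in range(300,470,3):
    r=np.where(b[60:250,col])[0]+60
    if len(r):P.append(onz(s2,(col,r.min()),.13)[:2])
A=np.array(P)
if len(A)>5:
    k=np.polyfit(A[:,1],A[:,0],1);A=A[abs(A[:,0]-np.polyval(k,A[:,1]))<.004];k=np.polyfit(A[:,1],A[:,0],1)
    print("wrist: tray yaw",90-np.degrees(np.arctan(k[0])),"left edge off at y=tab",1000*(np.polyval(k,o["tool_pos"][1]+.1)-.46225-.0219*(o["tool_pos"][1]+.1-.25)),"rms",np.std(A[:,0]-np.polyval(k,A[:,1])))
save(s,"top_l.png");save(s2,"wrist_l.png")
E
python3 chk.py
```

```text
9.075 [ 0.4652 -0.2487  0.3197] [3.1416 0.0001 3.0855] [ 1.6323 -4.8799  0.6171] [-0.9333 -0.2507 -0.3262] 0.009590966707959855 30.040010511875153
tab off centreline mm 13.863173144288588 tool yaw deg 86.78437883219385
tray_nose 0.98 [280.9 261.4] [0.4863 0.0039] off 29.48648832321925
tray 0.64 [339.3 265.9] [ 0.4783 -0.1371] off 24.532886483178125
bottle_a 0.76 [296.6 250.6] [ 0.5126 -0.0326] off 56.529901562702165
bottle_a 0.59 [295.8 280.3] [ 0.4424 -0.0319] off -13.667746619475794
wrist: tray yaw 86.07400243528765 left edge off at y=tab -47.76349828774926 rms 0.0001608858855558951
```

step_arm:
  commands:
    - [[1.1,5,0,0,0,-0.0036,2],[1.1,5,0,0,0,-0.0036,2],[1.1,5,0,0,0,-0.0036,2],[1.1,5,0,0,0,-0.0036,2],[1.1,5,0,0,0,-0.0036,2],[1.1,5,0,0,0,-0.0036,2],[1.1,5,0,0,0,-0.0036,2],[1.1,5,0,0,0,-0.0036,2],[1.1,5,0,0,0,-0.0036,2],[1.1,5,0,0,0,-0.0036,2],[1.1,5,0,0,0,-0.0036,2],[1.1,5,0,0,0,-0.0036,2]]

```text
time: 10.82
tool_pos: [0.4544, -0.1893, 0.3203]
ee_rot: [-3.138, 0.001, 3.128]
wrist_force: [1.7, -4.5, 1.1]
width: 0.0101
finger_force: 30.0
```

```bash
python3 chk.py
```

```text
10.825 [ 0.4544 -0.1893  0.3203] [-3.1383  0.0012  3.1283] [ 1.7405 -4.52    1.1268] [-1.33   -0.3239 -0.2325] 0.010122297676936693 30.003049671649933
tab off centreline mm 1.7342640383592456 tool yaw deg 89.24079117593988
tray_nose 0.88 [256.4 271.3] [0.4616 0.0618] off 3.481115471546366
bottle_a 0.9 [271.5 286.3] [0.4272 0.0252] off -30.115051572512645
bottle_a 0.67 [270.5 262.8] [0.4824 0.0288] off 25.038042232139848
wrist: tray yaw 88.77670048570303 left edge off at y=tab -64.47162493223239 rms 0.00018049166924917416
```

step_arm:
  commands:
    - [[0,5,0,0,0,0,2],[0,5,0,0,0,0,2],[0,5,0,0,0,0,2],[0,5,0,0,0,0,2],[0,5,0,0,0,0,2],[0,5,0,0,0,0,2],[0,5,0,0,0,0,2],[0,5,0,0,0,0,2]]

```text
time: 12.08
tool_pos: [0.4546, -0.1495, 0.3202]
ee_rot: [-3.138, -0.001, 3.128]
wrist_force: [-0.3, -6.7, 2.0]
width: 0.0102
finger_force: 30.0
```

```bash
python3 chk.py
```

```text
12.075 [ 0.4546 -0.1495  0.3202] [-3.1379 -0.0005  3.1282] [-0.2918 -6.6518  2.0455] [-1.7633 -0.0128  0.0084] 0.010225029800567253 30.003526210784912
tab off centreline mm 1.073032904882476 tool yaw deg 89.23307999372315
tray_nose 0.93 [238.2 272.1] [0.4588 0.105 ] off -0.30657454322025435
tray 0.96 [296.2 272.2] [ 0.4613 -0.0335] off 5.294664002410562
bottle_a 0.67 [256.3 259.1] [0.4905 0.0626] off 32.31379953448357
wrist: tray yaw 89.02079615849253 left edge off at y=tab -65.72454580734035 rms 0.0001742592116578327
```

View pics/top_l.png

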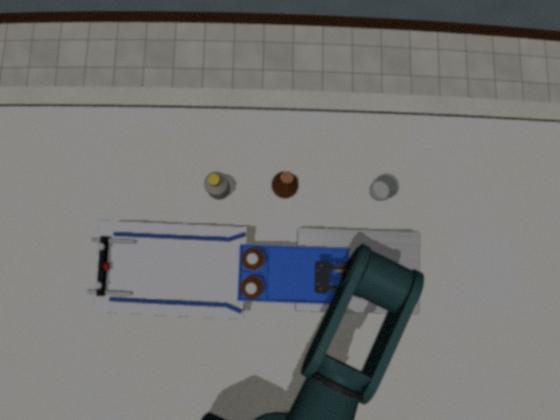

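The tray now spans the gap with its nose just over the platform (column 240) and lines up with the channel. I'll carry on straight.

step_arm:
  commands:
    - [[0,5,0,0,0,0.0004,2],[0,5,0,0,0,0.0004,2],[0,5,0,0,0,0.0004,2],[0,5,0,0,0,0.0004,2],[0,5,0,0,0,0.0004,2],[0,5,0,0,0,0.0004,2],[0,5,0,0,0,0.0004,2],[0,5,0,0,0,0.0004,2],[0,5,0,0,0,0.0004,2],[0,5,0,0,0,0.0004,2],[0,5,0,0,0,0,2],[0,5,0,0,0,0,2],[0,5,0,0,0,0,2],[0,5,0,0,0,0,2]]

```text
time: 14.08
tool_pos: [0.4556, -0.0794, 0.3197]
ee_rot: [-3.139, -0.001, 3.124]
wrist_force: [0.2, -6.0, 1.3]
width: 0.0097
finger_force: 30.0
```

```bash
python3 chk.py
```

```text
14.075 [ 0.4556 -0.0794  0.3197] [-3.1387 -0.0013  3.1241] [ 0.2474 -5.9844  1.282 ] [-1.8714 -0.1021 -0.0916] 0.00965698868969978 30.014272928237915
tab off centreline mm 0.5845765155737537 tool yaw deg 88.99581153757842
tray_nose 0.89 [210.3 268.4] [0.466  0.1717] off 5.472238422509933
tray 0.89 [266.9 271.6] [0.4614 0.0367] off 3.7868120719676015
bottle_a 0.96 [224.9 260. ] [0.4867 0.1368] off 26.902838291138462
bottle_a 0.73 [223.4 285.4] [0.4269 0.1386] off -32.92426821433261
wrist: tray yaw 88.91695208658628 left edge off at y=tab -65.85352044487836 rms 0.0001348122019216831
```

step_arm:
  commands:
    - [[0,6,0,0,0,0.0002,2],[0,6,0,0,0,0.0002,2],[0,6,0,0,0,0.0002,2],[0,6,0,0,0,0.0002,2],[0,6,0,0,0,0.0002,2],[0,6,0,0,0,0.0002,2],[0,6,0,0,0,0.0002,2],[0,6,0,0,0,0.0002,2],[0,6,0,0,0,0.0002,2],[0,6,0,0,0,0.0002,2],[0,6,0,0,0,0,2],[0,6,0,0,0,0,2],[0,6,0,0,0,0,2],[0,6,0,0,0,0,2],[0,6,0,0,0,0,2],[0,6,0,0,0,0,2]]

```text
time: 16.32
tool_pos: [0.4576, 0.0177, 0.3196]
ee_rot: [3.142, -0.0, 3.122]
wrist_force: [0.3, -2.3, -4.7]
width: 0.0098
finger_force: 30.0
```

```bash
python3 chk.py
```

```text
16.325 [0.4576 0.0177 0.3196] [ 3.1415 -0.0003  3.1225] [ 0.3056 -2.3403 -4.7354] [-1.1987  0.0008 -0.0729] 0.009781933348489168 30.022982954978943
tab off centreline mm 0.44430589824684397 tool yaw deg 88.90518089457913
tray_nose 0.79 [168.8 266. ] [0.4692 0.271 ] off 6.531383303047911
tray_nose 0.74 [284.6 185.3] [ 0.6703 -0.0015] off 213.54636632923157
tray 0.92 [226.  269.2] [0.4649 0.1346] off 5.218717477761066
bottle_a 0.89 [184.3 283.4] [0.4293 0.231 ] off -32.51359285681893
bottle_a 0.85 [181.9 256.8] [0.4918 0.2389] off 29.7777339171432
wrist: tray yaw 105.56035011469982 left edge off at y=tab -86.5985763776151 rms 0.002198385727286681
```

step_arm:
  commands:
    - [[0,6,0.3,0,0,0,2],[0,6,0.3,0,0,0,2],[0,6,0.3,0,0,0,2],[0,6,0.3,0,0,0,2],[0,6,0,0,0,0,2],[0,6,0,0,0,0,2],[0,6,0,0,0,0,2],[0,6,0,0,0,0,2],[0,6,0,0,0,0,2],[0,6,0,0,0,0,2],[0,5,0,0,0,0,2],[0,4,0,0,0,0,2]]

```text
time: 18.08
tool_pos: [0.459, 0.0866, 0.3185]
ee_rot: [3.142, -0.0, 3.123]
wrist_force: [0.2, -3.6, -3.2]
width: 0.0098
finger_force: 30.0
```

```bash
python3 chk.py
python3 - <<'E'
from h import *
s=snap("scene");save(s,"sc2.png");o=robot.get_obs();print(o["wrist_force"],o["wrist_torque"])
a=s["color"][130:230,270:470];cv2.imwrite("pics/c3.png",cv2.resize(a,None,fx=4,fy=4,interpolation=cv2.INTER_CUBIC)[:,:,::-1])
E
```

```text
18.075 [0.459  0.0866 0.3185] [ 3.1416 -0.      3.1225] [ 0.1678 -3.5993 -3.2339] [-1.0869  0.0073  0.01  ] 0.009842106756905116 29.99720424413681
tab off centreline mm 0.29762746254519135 tool yaw deg 88.90697464258264
tray_nose 0.9 [140.8 268.3] [0.462  0.3381] off -2.199125906565557
tray 0.94 [195.9 270.2] [0.4608 0.2065] off -0.4489564847401298
bottle_a 0.78 [157.  253.2] [0.4988 0.2986] off 35.48757828780461
bottle_a 0.77 [153.1 285.4] [0.4226 0.3049] off -40.80961096240874
wrist: tray yaw 84.65257835695525 left edge off at y=tab -80.85777771848755 rms 0.0018228457385224873
[ 0.85565032  0.51753596 -3.23541242] [-0.35314841 -0.08652012 -0.04795724]
```

View pics/c3.png

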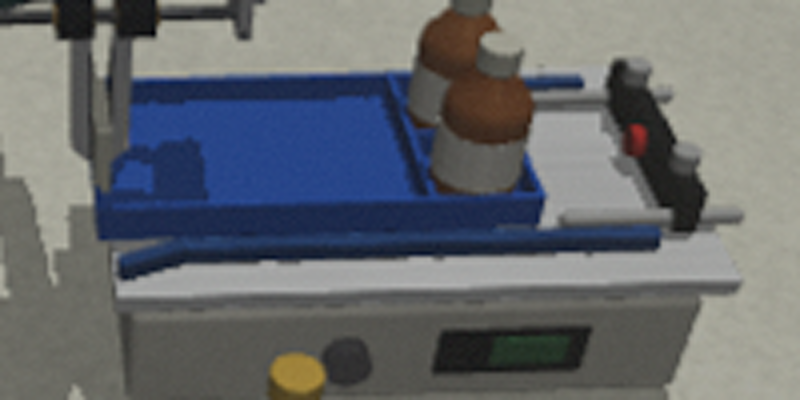

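The tray is inside the rails with both bottles upright. The buffer (red, crop 635,140) is still about 60 mm ahead. I'll ease down slightly and approach to get a baseline sliding force.

step_arm:
  commands:
    - [[0,4,0.2,0,0,0,2],[0,4,0.2,0,0,0,2],[0,4,0.2,0,0,0,2],[0,4,0.2,0,0,0,2],[0,4,0.2,0,0,0,2],[0,4,0,0,0,0,2],[0,4,0,0,0,0,2],[0,4,0,0,0,0,2],[0,3,0,0,0,0,2],[0,2,0,0,0,0,2],[0,1,0,0,0,0,2],[0,1,0,0,0,0,2]]

```text
time: 19.88
tool_pos: [0.4599, 0.1253, 0.3181]
ee_rot: [-3.141, 0.001, 3.122]
wrist_force: [0.1, -5.2, 1.1]
width: 0.0099
finger_force: 30.0
```

```bash
python3 chk.py | head -4
```

```text
19.875 [0.4599 0.1253 0.3181] [-3.1411  0.001   3.1223] [ 0.1373 -5.2189  1.1404] [-1.0258  0.1139  0.0888] 0.009858989799385199 30.000697374343872
tab off centreline mm 0.343813007777638 tool yaw deg 88.89734849351814
tray_nose 0.82 [125.2 265.7] [0.4671 0.3761] off 2.109337793587345
tray 0.94 [179.9 269.7] [0.4611 0.2449] off -1.0588753330989038
```

step_arm:
  commands:
    - [[0,1.5,0,0,0,0,2],[0,1.5,0,0,0,0,2],[0,1.5,0,0,0,0,2],[0,1.5,0,0,0,0,2],[0,1.5,0,0,0,0,2],[0,1.5,0,0,0,0,2],[0,1.5,0,0,0,0,2],[0,1.5,0,0,0,0,2],[0,1.5,0,0,0,0,2],[0,1.5,0,0,0,0,2]]

```text
time: 21.38
tool_pos: [0.4601, 0.1403, 0.3181]
ee_rot: [-3.141, 0.001, 3.122]
wrist_force: [-0.4, -5.4, 0.7]
width: 0.0097
finger_force: 30.0
```

step_arm:
  commands:
    - [[0,1,0,0,0,0,2],[0,1,0,0,0,0,2],[0,1,0,0,0,0,2],[0,1,0,0,0,0,2]]

```text
time: 21.88
tool_pos: [0.4602, 0.1443, 0.3181]
ee_rot: [-3.141, 0.001, 3.122]
wrist_force: [0.6, -6.2, 2.0]
width: 0.0099
finger_force: 30.0
```

step_arm:
  commands:
    - [[0,1,0,0,0,0,2],[0,1,0,0,0,0,2],[0,1,0,0,0,0,2]]

```text
time: 22.25
tool_pos: [0.4602, 0.1473, 0.3181]
ee_rot: [-3.141, 0.001, 3.122]
wrist_force: [-0.7, -6.2, 1.2]
width: 0.01
finger_force: 30.0
```

step_arm:
  commands:
    - [[0,1,0,0,0,0,2],[0,1,0,0,0,0,2],[0,1,0,0,0,0,2]]

```text
time: 22.62
tool_pos: [0.4603, 0.1503, 0.3181]
ee_rot: [-3.141, 0.001, 3.122]
wrist_force: [0.5, -6.9, 1.8]
width: 0.01
finger_force: 30.0
```

step_arm:
  commands:
    - [[0,1,0,0,0,0,2],[0,1,0,0,0,0,2]]

```text
time: 22.88
tool_pos: [0.4603, 0.1523, 0.3181]
ee_rot: [-3.141, 0.001, 3.122]
wrist_force: [0.2, -6.4, 0.8]
width: 0.0098
finger_force: 30.0
```

step_arm:
  commands:
    - [[0,1,0,0,0,0,2],[0,1,0,0,0,0,2],[0,1,0,0,0,0,2]]

```text
time: 23.25
tool_pos: [0.4604, 0.1552, 0.3181]
ee_rot: [-3.141, 0.001, 3.122]
wrist_force: [0.2, -6.4, 1.4]
width: 0.0102
finger_force: 30.0
```

step_arm:
  commands:
    - [[0,1,0,0,0,0,2],[0,1,0,0,0,0,2],[0,1,0,0,0,0,2]]

```text
time: 23.62
tool_pos: [0.4604, 0.1583, 0.3181]
ee_rot: [-3.141, 0.001, 3.122]
wrist_force: [-1.0, -5.2, 1.0]
width: 0.01
finger_force: 30.0
```

Run:
```python
from h import *
s=snap("scene");print(robot.get_obs()["wrist_force"])
a=s["color"][130:230,310:470];cv2.imwrite("pics/c4.png",cv2.resize(a,None,fx=5,fy=5,interpolation=cv2.INTER_CUBIC)[:,:,::-1])
```

```text
[-0.41360897 -5.17979303  0.56345682]
```

View pics/c4.png

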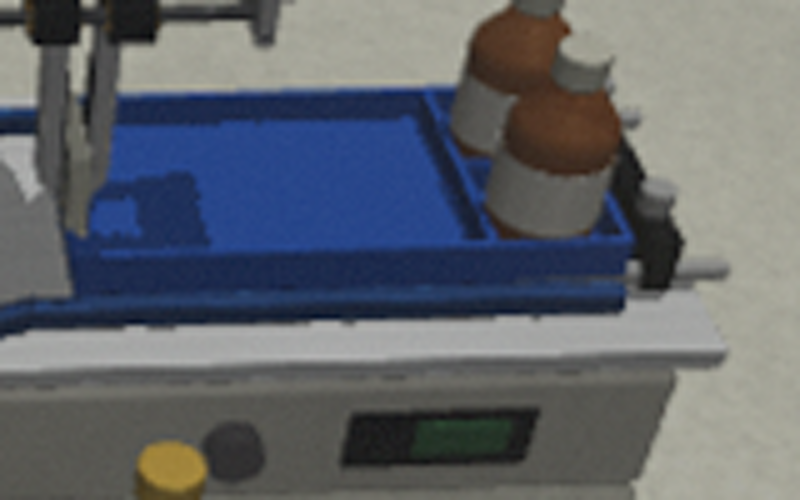

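The nose (crop x≈630) is about 10 mm or so short of the bar's face (x≈640–650). I'll keep feeling forward in small steps.

step_arm:
  commands:
    - [[0,1,0,0,0,0,2],[0,1,0,0,0,0,2]]

```text
time: 23.92
tool_pos: [0.4605, 0.1595, 0.3183]
ee_rot: [-3.139, 0.001, 3.122]
wrist_force: [-1.4, -9.7, 2.4]
width: 0.0097
finger_force: 30.0
```

step_arm:
  commands:
    - [[0,1,0,0,0,0,2],[0,1,0,0,0,0,2]]

```text
time: 24.18
tool_pos: [0.4606, 0.1612, 0.3183]
ee_rot: [-3.138, 0.001, 3.121]
wrist_force: [0.0, -11.2, 3.0]
width: 0.0096
finger_force: 30.0
```

Contact: the force is rising above the 5.8 N baseline.

step_arm:
  commands:
    - [[0,1,0,0,0,0,2],[0,1,0,0,0,0,2]]

```text
time: 24.42
tool_pos: [0.4607, 0.1629, 0.3183]
ee_rot: [-3.137, 0.001, 3.121]
wrist_force: [0.3, -12.6, 3.1]
width: 0.0097
finger_force: 30.0
```

step_arm:
  commands:
    - [[0,1,0,0,0,0,2],[0,0.5,0,0,0,0,2]]

```text
time: 24.68
tool_pos: [0.4607, 0.1642, 0.3183]
ee_rot: [-3.136, 0.001, 3.121]
wrist_force: [-0.6, -12.8, 2.3]
width: 0.0098
finger_force: 30.0
```

step_arm:
  commands:
    - [[0,0.7,0,0,0,0,2],[0,0.7,0,0,0,0,2]]

```text
time: 24.92
tool_pos: [0.4607, 0.1654, 0.3183]
ee_rot: [-3.136, 0.001, 3.121]
wrist_force: [-0.1, -14.5, 3.9]
width: 0.0098
finger_force: 30.0
```

step_arm:
  commands:
    - [[0,0.5,0,0,0,0,2],[0,0.5,0,0,0,0,2]]

```text
time: 25.18
tool_pos: [0.4608, 0.1663, 0.3184]
ee_rot: [-3.135, 0.001, 3.121]
wrist_force: [-1.1, -15.1, 4.0]
width: 0.0096
finger_force: 30.0
```

The force has risen about 9 N and the tab has travelled about 6 mm since contact, so the buffer should be past half way. I'll relieve the push, open and lift.

step_arm:
  commands:
    - [[0,-0.6,0,0,0,0,2],[0,-0.6,0,0,0,0,2],[0,0,0,0,0,0,12],[0,0,0,0,0,0,20],[0,0,0,0,0,0,40],[0,0,0,0,0,0,50],[0,0,0,0,0,0,50],[0,0,0,0,0,0,50]]

```text
time: 26.18
tool_pos: [0.4605, 0.1672, 0.3175]
ee_rot: [3.141, 0.0, 3.123]
wrist_force: [-0.4, 0.5, -0.5]
width: 0.0497
finger_force: 0.0
```

step_arm:
  commands:
    - [[0,0,-5,0,0,0,60],[0,0,-10,0,0,0,70],[0,0,-20,0,0,0,70],[0,0,-30,0,0,0,70],[0,0,-30,0,0,0,70],[0,-20,-30,0,0,0,70],[0,-40,-10,0,0,0,70],[0,-40,0,0,0,0,70],[0,-40,0,0,0,0,70],[0,-30,0,0,0,0,70],[0,0,0,0,0,0,70]]

```text
time: 27.55
tool_pos: [0.4571, -0.0044, 0.4533]
ee_rot: [-3.142, 0.001, 3.119]
wrist_force: [-0.7, -0.5, -0.4]
width: 0.0701
finger_force: 0.0
```

Run:
```python
from h import *
s=snap("top");o=robot.get_obs();print(o["tool_pos"],o["wrist_force"],o["time"])
for q,z in dict(tray_nose=.105,tray=.1,tray_tab=.138,buffer=.118).items():
    for r in models.tip_of(s,q)[:1]:
        p=onz(s,r["xy"],z);print(q,round(r["confidence"],2),p[:2],"off",1000*(p[0]-.46225-.0219*(p[1]-.25)))
t=snap("scene")
a=cv2.resize(s["color"][205:330,80:260],(720,500),interpolation=cv2.INTER_CUBIC)
b=cv2.resize(t["color"][120:230,280:460],None,fx=4,fy=4,interpolation=cv2.INTER_CUBIC)
im=np.vstack([a[40:],b]);im=cv2.resize(im,None,fx=.66,fy=.66);print(im.shape);cv2.imwrite("pics/f.png",im[:,:,::-1])
```

```text
[ 0.45716672 -0.00340933  0.45321886] [-1.25382703  0.65075875  0.66670733] 27.6
tray_nose 0.75 [0.46211464 0.41756484] off -3.805026827024247
tray 0.63 [0.46674744 0.42306087] off 0.7074053477126888
tray_tab 0.95 [0.46459508 0.16039946] off 4.307331275079042Traceback (most recent call last):
  File "<stdin>", line 4, in <module>
ValueError: it knows: beaker, bottle, flask, platform, stand, stop_unit, tray, tray_nose, tray_tab, wash_bottle
```

Run:
```python
from h import *
s=snap("top");t=snap("scene")
c=s["color"].astype(int);red=(c[:,:,0]-np.maximum(c[:,:,1],c[:,:,2])>50);red[:,:85]=0;red[:,115:]=0;print("red px",red.sum())
a=cv2.resize(s["color"][220:320,80:260],(540,300),interpolation=cv2.INTER_CUBIC)
b=cv2.resize(t["color"][130:225,290:470],(540,285),interpolation=cv2.INTER_CUBIC)
cv2.imwrite("pics/f.png",np.vstack([a,b])[:,:,::-1])
```

```text
red px 0
```

View pics/f.png

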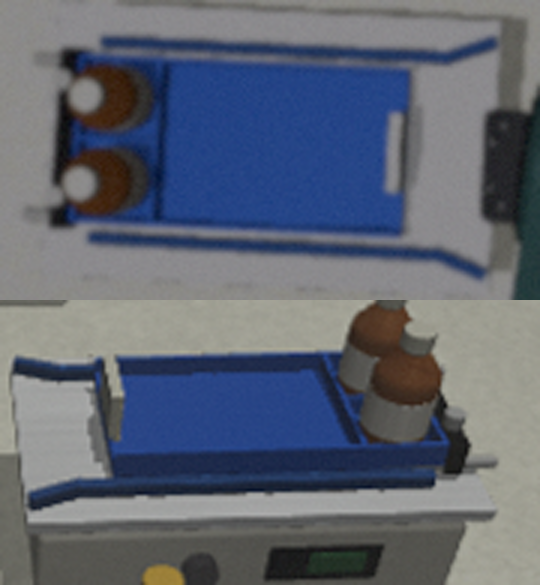

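The tray lies flat and centred between the rails, with its nose at the bar and both bottles standing. The gripper is clear.

```bash
python3 -c "
from bench import robot
print(robot.close_job())"
```

```text
the job is handed in; nothing more can be done
None
```

I slid the tray across the gap onto the shaker and pushed it home until the force at the tab had risen about 9 N, which puts the buffer an estimated 5–6 mm in. Both bottles are standing, the gripper is clear, and I handed the job in at about 28 s; the hand-in did not report a verdict.

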